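# Pack the banquet menus in the sliding rack

## Robot

A 6-joint arm with a two-finger parallel gripper is mounted at the origin on the work surface. World frame = base frame: x ahead of the robot, y to its left, z up, the work surface at z = 0. Lengths are in m, angles in rad, forces in N, time in s.
With the tool pointing down it reaches from about 0.375 to 0.9 m from the base axis. Payload 3.1 kg.
Tool frame: the origin (TCP) lies at the very end of the fingers, on their centre line; the grasp point (between the pads) lies bot.hold_point_z behind it (bot.hold_point_z is the distance from the TCP to the grasp point, in m); z points along the fingers, y is the direction in which the jaws open and shut (so a half turn about z gives the same grasp; the last joint's range is limited). The gripper opens to 85 mm and grips with 20 to 120 N. Pads are 22 mm wide; open, the fingers measure 114 mm over their backs; the gripper's body (76 mm by 85 mm) begins 54 mm behind the grasp point. The pads swing forward as they close: fully open they stand 13 mm farther back than shut.
Start: joints at [1.103, 0.527, 1.433, -0, 1.181, -0.178], TCP at [0.178, 0.599, 0.192] pointing down, gripper open.
Joint ranges: [-3.08, 3.08], [-0.75, 2.2], [0.22, 2.44], [-1.43, 4.57], [0, 2.65], [-2.85, 2.85]. Speed limits (rad/s): [2.79, 2.79, 3.14, 3.14, 3.14, 3.14].

## Interface

Orientations are given as a unit quaternion [x, y, z, w].
In Python, from plant import bot gives the robot as it stands.
- The arm moves only by the tool move_arm, never from a script. Its arguments are lists of equal length, an entry for each row: "linear": the shift along the tool's x, y, z in mm, a list of three; "spin": the turn about the tool's z in degrees. A call has 1 to 20 rows; each row is the pose to reach, as a shift and turn from the pose measured when the call began, along the tool's axes at that moment; what a row does not reach only later rows make up. A row lasts 1/10 s, in which the tool goes at most 50 mm and 8.59 degrees, less where a joint would pass 70% of its speed; a pose out of reach is approached as far as the arm can. A call with a gripper value outside its range is refused whole. "grip" is the closure, from -1 (fully open) to 1 (shut), set as the call begins (left out, the last holds). The fingers move at their own pace and stop on an object; the grip force is fixed at half the most. Time passes only in rows, so rows that repeat a pose let the fingers close. It gives the time, the measured TCP pose, the force and the opening at its end, in the units of the state.
- bot.read_state(): the state, without advancing time (a new reading comes with each control period).
- bot.snapshot(name): name is "scene" or "top" or "wrist"; returns the picture (480x640x3 uint8, blue, green, red); there is no depth.
- bot.calibration(name): a dict with "fx", "fy", "cx", "cy" (pixels), "extrinsics" (4x4, takes a point from camera to world coordinates). Camera axes: x right, y down, z forward; pixel columns grow to the right and rows downward; lengths in m; the calibration is good to about 2 mm. The wrist camera is an equidistant fisheye: a pixel r from the principal point sees the ray r / f radians off the axis. A picture is of the moment at which its call begins: read the wrist's pose just before it. calibration takes no time and is no camera call; for the wrist camera it gives the pose at the moment of the call.
- bot.hand_in(): hands the job in, once; it reports no verdict.
The state is a dict: "clock": time; "joints": joint angles; "qd": joint speeds; "tau": joint torques, N m; "ee_pos": TCP position; "eef_rot": TCP orientation; "contact_force": force on the tool from outside, world axes, zero at the start; "wrist_torque": the same for the moment, N m; "finger_gap": finger opening in m.
Only numpy, scipy, OpenCV 4.12 (cv2) and the standard library are available. Lean on these libraries where they do the work, as an engineer would, in place of code of your own. Each camera call takes 0.05 s, during which the arm holds its last target. There are 200 camera calls.

## Task

Stand the teal menu and the red menu upright in the rack beside the dark blue menu already there, with the red one nearest the sliding end stop, setting them down rather than dropping them or letting any menu topple. Then slide the end stop up so that all three menus are held snug and straight between it and the fixed end wall, and leave the tea tin and cup where they are.

Things in the scene. Friction and masses are not known exactly. Their poses are not given: they have to be found in the camera images.
- rack: Menu rack fixed to the counter: base 190 (x) by 340 (y), 12 thick; menus stand on its top (z=12), thickness along y, near x=0. Dark fixed end wall, 150 wide, 142 high, inner face at y=+150. Brass guide rods along y at x=+-85, radius 5, tops at z=22. Origin: centre of the base's underside; z up, y towards the fixed wall. All mm, rack frame.
- stop (a joint): Sliding end stop, m: 0 fully open, grows towards the fixed wall (rack +y). Its inner face (plate 150 mm wide, 12 thick, top 135 above the counter) is at rack y = -85 mm + value, so the free length is 235 mm - value; snug on all three menus (92 mm) it is 0.143. Stays where left; about 2 N friction, plus up to about 12 N to push the menus along.
- stop_handle (a point): Centre of the stop's brass handle bar: 92 mm long along rack x, 20 wide in y, 26 high; centre 159 mm above the counter and 58 mm behind (rack -y of) the stop's inner face. Moves with the stop; may be pinched from above across its width or pushed from behind. Two posts under it at x=+-40; 36 mm free between bar and stop plate.
- menu_dark: Dark navy-blue bound menu, 30 mm thick, 120 mm deep, 150 mm tall, loose in the rack near the fixed wall at the start, standing upright, hard and rigid; the cover carries thin brass lines, the page edges are cream. Mass about 0.28 kg. Origin: centre of its underside; x along its 120 mm depth (spine at -x), y across its thickness, z up.
- menu_teal: Teal bound menu, 28 mm thick, 120 mm deep, 150 mm tall, on the counter beside the rack at the start, standing upright, hard and rigid; the cover carries thin brass lines, the page edges are cream. Mass about 0.28 kg. Origin: centre of its underside; x along its 120 mm depth (spine at -x), y across its thickness, z up.
- menu_red: Red bound menu, 34 mm thick, 120 mm deep, 160 mm tall, on the counter beside the rack at the start, standing upright, hard and rigid; the cover carries thin brass lines, the page edges are cream. Mass about 0.28 kg. Origin: centre of its underside; x along its 120 mm depth (spine at -x), y across its thickness, z up.
- tea_tin: Green round tea tin, bystander, 70 mm across, 110 mm high, loose; origin at the centre of its underside.
- cup: Blue ceramic cup, bystander, 72 mm across, 60 mm high, loose; origin at the centre of its underside.

How it is judged:
By the outcome, as a careful person would: the job done as asked, in the order asked, and still so for the second after the job is handed in, with the robot touching nothing.
It also fails if it takes over 69 s, if anything falls off the work surface, if the arm or the gripper's body presses on something with over 40 N, if the wrist force passes 120 N, or if a joint passes its speed limit or range.

## Working session

There is one attempt and no reset: what is moved stays moved. The work goes in short steps, Python scripts to look and compute and a tool call to move; the robot and the scene stay as the last step left them, time stands still between calls to the robot, and variables do not carry over. Pictures are saved under pics/ and viewed, about 8 in all and at most 12, crops included, and the job is handed in when it is done.

Besides the shell and the picture viewer there is one more tool, called after "Call:" as name(argument=value, ...), one argument or row to a line, values as JSON. move_arm: Moves the arm, as the interface text tells. Its arguments: {"type":"object","properties":{"linear":{"type":"array"},"spin":{"type":"array"},"grip":{"type":"number"}},"required":["linear","spin"]}

```bash
mkdir -p pics; python3 - <<'E'
from plant import bot
import cv2
s=bot.read_state();print(s, bot.hold_point_z)
for n in("scene","top"):
    cv2.imwrite(f"pics/{n}0.png",bot.snapshot(n));c=bot.calibration(n);print(n,c)
E
```

```text
{'clock': 0.0, 'joints': array([ 1.10348717e+00,  5.28476605e-01,  1.43391445e+00, -1.15767718e-05,
        1.18140763e+00, -1.78519888e-01]), 'qd': array([ 1.42117371e-03, -1.53362040e-03,  8.45069374e-05, -1.99306217e-03,
        1.05976498e-03,  1.27043726e-03]), 'tau': array([ 1.14545583e-04, -4.42349946e+01, -1.78022522e+01, -2.47319131e-04,
        8.59510998e-03, -2.46893652e-07]), 'ee_pos': array([0.17761065, 0.59838606, 0.19102345]), 'eef_rot': array([ 1.43891123e-01,  9.89592910e-01, -1.04770414e-03, -3.44945853e-04]), 'contact_force': array([ 0.74780197,  0.06480081, -0.4038351 ]), 'wrist_torque': array([-0.01435257,  0.03255051,  0.00428389]), 'finger_gap': 0.08508551294519624} 0.0187
scene {'fx': 539.8509803135438, 'fy': 539.8509803135438, 'cx': 321.96954106517154, 'cy': 232.36372143873177, 'extrinsics': array([[-0.49407069,  0.61967001, -0.60983869,  1.23452546],
       [ 0.86937384,  0.35948568, -0.33905629,  0.35781277],
       [ 0.00912526, -0.69769558, -0.71633623,  0.99977045],
       [ 0.        ,  0.        ,  0.        ,  1.        ]])}
top {'fx': 498.31806493828543, 'fy': 498.31806493828543, 'cx': 323.4955874761855, 'cy': 236.09509088509265, 'extrinsics': array([[ 0.01929497, -0.99272196,  0.11887309,  0.34911239],
       [-0.99979277, -0.01838595,  0.00873903, -0.06222975],
       [-0.00648983, -0.11901708, -0.992871  ,  1.30616033],
       [ 0.        ,  0.        ,  0.        ,  1.        ]])}
```

View pics/top0.png

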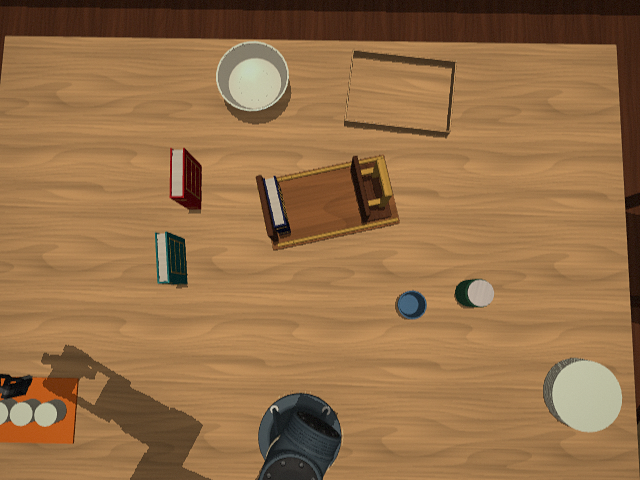

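View pics/scene0.png

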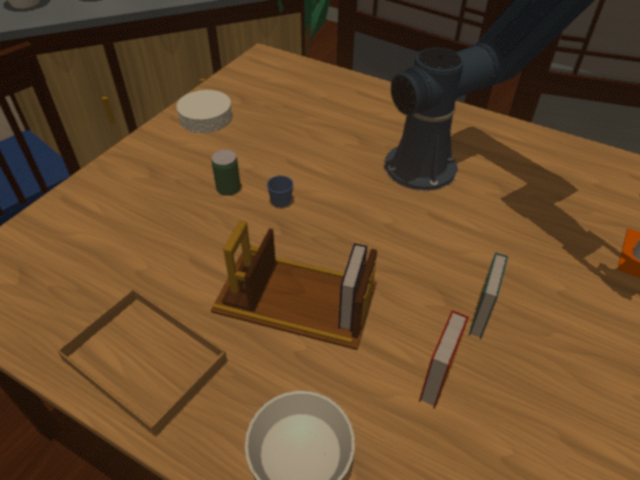

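Top view: red menu about (180,178), teal (165,258), rack centred about (328,202) with the dark menu at its left end (+y), stop at (365,190). Tin (475,293), cup (411,305). I'll enlarge it for corner pixels.

```bash
python3 - <<'E'
import cv2
i=cv2.imread("pics/top0.png")
cv2.imwrite("pics/crop0.png",cv2.resize(i[140:300,145:410],None,fx=3,fy=3,interpolation=cv2.INTER_CUBIC))
E
```

```text
(no output)
```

View pics/crop0.png

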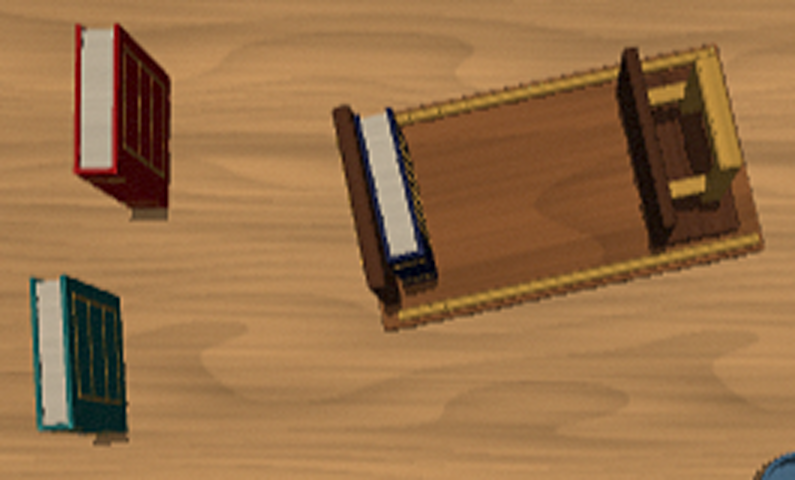

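```bash
cat > h.py <<'E'
from plant import bot
import numpy as np, cv2
def pix(n,uv,z):
    c=bot.calibration(n);T=c["extrinsics"]
    d=np.c_[(uv[:,0]-c["cx"])/c["fx"],(uv[:,1]-c["cy"])/c["fy"],np.ones(len(uv))]@T[:3,:3].T
    return T[:3,3]+d*((z-T[2,3])/d[:,2])[:,None]
E
python3 - <<'E'
from h import *
Q=dict(red=(.16,[(76,25),(117,25),(115,173),(75,173)]),teal=(.15,[(31,279),(64,277),(70,430),(37,430)]),dark=(.15,[(358,115),(390,108),(427,253),(394,260)]),
 handle=(.172,[(697,53),(718,47),(740,165),(718,170)]),base=(.012,[(763,245),(388,328)]),rodtop=(.022,[(400,120),(715,48),(762,238),(400,318)]))
for k,(z,p) in Q.items():
    P=pix("top",np.array(p)/3+[145,140],z)[:,:2]
    print(k,P.round(3).tolist(),P.mean(0).round(4))
    if len(P)==4:
        a=(P[0]+P[1]-P[2]-P[3])/2;print("  len",np.linalg.norm(a).round(3),"ang(x-axis) deg",np.degrees(np.arctan2(a[1],a[0])).round(1),"w",np.linalg.norm((P[1]+P[2]-P[0]-P[3])/2).round(3))
    else:
        d=P[1]-P[0];print(np.linalg.norm(d),np.degrees(np.arctan2(d[1],d[0])))
E
```

```text
red [[0.689, 0.315], [0.69, 0.283], [0.571, 0.278], [0.57, 0.309]] [0.63   0.2962]
  len 0.119 ang(x-axis) deg 2.5 w 0.032
teal [[0.488, 0.342], [0.49, 0.316], [0.371, 0.305], [0.37, 0.331]] [0.4295 0.3235]
  len 0.119 ang(x-axis) deg 5.6 w 0.026
dark [[0.623, 0.091], [0.629, 0.066], [0.514, 0.033], [0.508, 0.059]] [0.5683 0.0622]
  len 0.12 ang(x-axis) deg 15.6 w 0.026
handle [[0.672, -0.174], [0.677, -0.191], [0.584, -0.208], [0.579, -0.191]] [ 0.6278 -0.1911]
  len 0.094 ang(x-axis) deg 10.4 w 0.017
base [[0.546, -0.249], [0.467, 0.077]] [ 0.5064 -0.0861]
0.3351037322419693 103.6244714674519
rodtop [[0.649, 0.071], [0.719, -0.205], [0.55, -0.247], [0.475, 0.066]] [ 0.5984 -0.0788]
  len 0.173 ang(x-axis) deg 7.8 w 0.303
```

Rack: origin about (0.599,-0.064), yaw about 13.7°. The dark menu sits about 6 mm off the wall. Next is a helper that turns world targets into tool shifts, starting with the move to above the teal menu.

```bash
cat >> h.py <<'E'
from scipy.spatial.transform import Rotation as R
O=np.array([.5987,-.0636]);YAW=13.7
def rack(x,y):
    a=np.radians(YAW);return O+np.array([x*np.cos(a)-y*np.sin(a),x*np.sin(a)+y*np.cos(a)])
def go(x,y,z,ang,p=None):
    s=bot.read_state();M=R.from_quat(s["eef_rot"]).as_matrix()
    d=M.T@(np.array([x,y,z])-s["ee_pos"])*1000
    a=np.degrees(np.arctan2(M[1,1],M[0,1]));sp=-((ang-a+90)%180-90)
    print("lin",d.round(1),"spin",sp.round(1),"yaw",a.round(1),"z",s["ee_pos"][2].round(4),"t",s["clock"],"tilt",np.degrees(M[2,:2]).round(2))
E
python3 -c "
from h import *
go(.4295,.3235,.25,95.6);print(rack(0,74),rack(0,15),rack(0,-143))"
```

```text
lin [-319.7 -192.   -58.6] spin -22.1 yaw 73.5 z 0.1911 t 0.1 tilt [ 0.02 -0.11]
[-16.92732281  71.83103488] [-2.95387219 14.5096368 ] [  34.46655489 -138.99512416]
```

Call:
move_arm(
  linear=[
    [-20,-12,-40],
    [-60,-36,-59],
    [-100,-60,-59],
    [-140,-84,-59],
    [-180,-108,-59],
    [-220,-132,-59],
    [-260,-156,-59],
    [-300,-180,-59],
    [-320,-192,-59],
    [-320,-192,-59],
    [-320,-192,-59],
  ],
  spin=[-4,-8,-12,-16,-20,-22,-22,-22,-22,-22,-22],
  grip=-1,
)

```text
clock: 1.2
ee_pos: [0.4294, 0.3231, 0.2499]
eef_rot: [-0.047, 0.999, -0.001, -0.001]
contact_force: [-0.4, 0.2, 0.6]
finger_gap: 0.0851
```

```bash
python3 -c "
from h import *
go(.4295,.3235,.107,95.6)
c=bot.calibration('wrist');cv2.imwrite('pics/w1.png',bot.snapshot('wrist'))
T=c['extrinsics']
# expected pixel of teal top corners
for p in [(0.488,.342),(.49,.316),(.371,.305),(.37,.331)]:
    q=np.linalg.inv(T)@np.r_[p,.15,1];th=np.arctan2(np.hypot(*q[:2]),q[2]);u=q[:2]/np.hypot(*q[:2])*th*c['fx'];print((u+[c['cx'],c['cy']]).round(1))
"
```

```text
lin [ -0.5   0.6 142.9] spin -0.2 yaw 95.4 z 0.2499 t 1.2 tilt [ 0.15 -0.08]
[333.5 297.2]
[302.3 296.7]
[300.9 150.8]
[335.3 152.7]
```

View pics/w1.png

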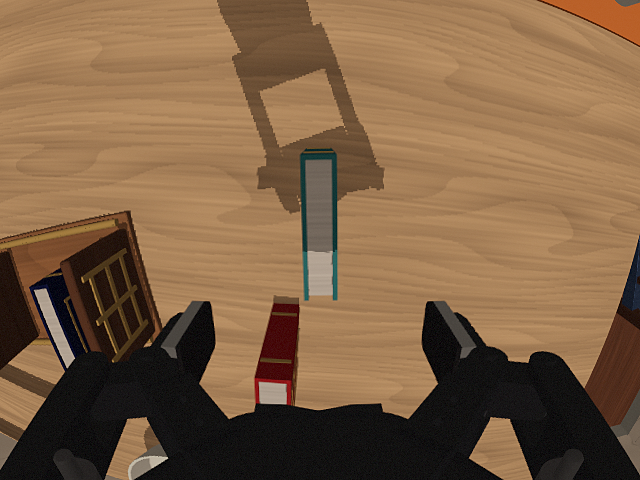

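Wrist view: the teal top's corners at (304,300), (337,300), (302,152) and (336,152) match the prediction to within 3 px. Descending and gripping.

Call:
move_arm(
  linear=[
    [0,0,35],
    [0,0,75],
    [0,0,115],
    [0,0,135],
    [0,0,143],
    [0,0,143],
    [0,0,143],
  ],
  spin=[0,0,0,0,0,0,0],
)

```text
clock: 1.95
ee_pos: [0.429, 0.3245, 0.108]
eef_rot: [-0.048, 0.999, -0.0, -0.0]
contact_force: [0.1, 0.7, 0.9]
finger_gap: 0.0852
```

Call:
move_arm(
  linear=[
    [0,0,0],
    [0,0,0],
    [0,0,0],
    [0,0,0],
    [0,0,0],
    [0,0,0],
    [0,0,0],
    [0,0,0],
  ],
  spin=[0,0,0,0,0,0,0,0],
  grip=1,
)

```text
clock: 2.75
ee_pos: [0.4293, 0.3245, 0.109]
eef_rot: [-0.048, 0.999, -0.0, 0.0]
contact_force: [-1.4, -0.8, 6.1]
finger_gap: 0.0243
```

```bash
python3 -c "
from h import *
s=bot.read_state();print(s['ee_pos'],s['finger_gap'],s['contact_force'])
x,y=rack(0,.074);print(x,y);go(x,y,.31,103.7)"
```

```text
[0.42932988 0.32454669 0.10899857] 0.024341970818531684 [-1.35246617 -0.78030618  6.05713797]
0.5811739771911443 0.008294634879825805
lin [-120.8 -329.5 -200.8] spin -8.2 yaw 95.5 z 0.109 t 2.75 tilt [-0.03 -0.02]
```

Call:
move_arm(
  linear=[
    [0,0,-10],
    [0,0,-35],
    [0,0,-70],
    [0,0,-105],
    [0,0,-140],
    [0,0,-170],
    [0,0,-190],
    [0,0,-200],
    [0,0,-200],
    [0,0,-200],
  ],
  spin=[0,0,0,0,0,0,0,0,0,0],
)

```text
clock: 3.75
ee_pos: [0.4283, 0.3241, 0.3078]
eef_rot: [-0.048, 0.999, -0.001, -0.001]
contact_force: [0.1, 0.6, -3.0]
finger_gap: 0.024
```

Call:
move_arm(
  linear=[
    [-4,-10,0],
    [-12,-32,0],
    [-24,-65,0],
    [-36,-98,0],
    [-48,-131,0],
    [-60,-164,0],
    [-72,-197,0],
    [-84,-230,0],
    [-96,-263,0],
    [-108,-296,0],
    [-117,-318,0],
    [-121,-329,0],
    [-121,-329,0],
    [-121,-329,0],
    [-121,-329,0],
  ],
  spin=[0,-1,-2,-3,-4,-5,-6,-7,-8,-8,-8,-8,-8,-8,-8],
)

```text
clock: 5.25
ee_pos: [0.5795, 0.0096, 0.3077]
eef_rot: [-0.118, 0.993, -0.0, -0.002]
contact_force: [0.2, 0.3, -2.5]
finger_gap: 0.024
```

```bash
python3 -c "
from h import *
x,y=rack(0,.074);go(x,y,.125,103.7);print(bot.read_state()['contact_force'],bot.read_state()['finger_gap'])
a=[cv2.resize(bot.snapshot('top')[100:300,140:460],None,fx=2.5,fy=2.5,interpolation=cv2.INTER_CUBIC)]
cv2.imwrite('pics/t2.png',a[0])
cv2.imwrite('pics/w2.png',bot.snapshot('wrist'))"
```

```text
lin [ -1.9  -1.7 182.7] spin -0.1 yaw 103.6 z 0.3077 t 5.25 tilt [0.18 0.  ]
[ 0.215772    0.29627278 -2.45613673] 0.023991126391479857
```

View pics/w2.png

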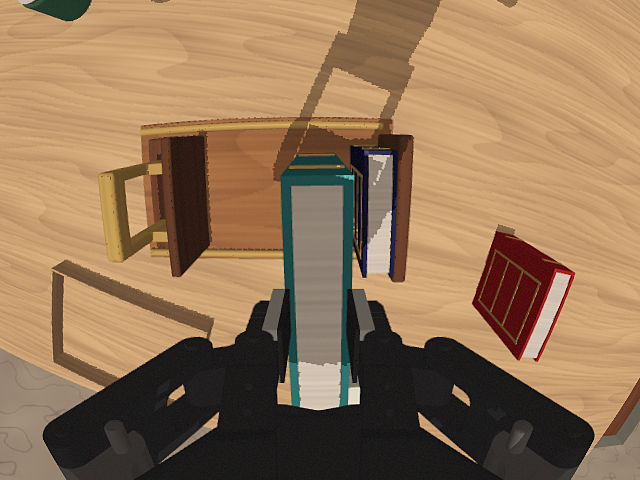

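Wrist view: teal held straight, aligned with the rack. Dark menu at (378,212) by the wall, with a clear gap. Lowering.

Call:
move_arm(
  linear=[
    [-2,-2,15],
    [-2,-2,45],
    [-2,-2,80],
    [-2,-2,115],
    [-2,-2,145],
    [-2,-2,165],
    [-2,-2,175],
    [-2,-2,181],
    [-2,-2,181],
  ],
  spin=[0,0,0,0,0,0,0,0,0],
)

```text
clock: 6.25
ee_pos: [0.5821, 0.0082, 0.1272]
eef_rot: [-0.119, 0.993, -0.0, -0.001]
contact_force: [-0.6, -0.2, -3.0]
finger_gap: 0.0239
```

Call:
move_arm(
  linear=[
    [0,0,1],
    [0,0,2],
    [0,0,3],
    [0,0,3],
  ],
  spin=[0,0,0,0],
)

```text
clock: 6.65
ee_pos: [0.5823, 0.0082, 0.1246]
eef_rot: [-0.119, 0.993, -0.001, -0.001]
contact_force: [-0.4, -0.5, -3.1]
finger_gap: 0.0236
```

Call:
move_arm(
  linear=[
    [0,0,1],
    [0,0,2],
    [0,0,2],
  ],
  spin=[0,0,0],
)

```text
clock: 6.95
ee_pos: [0.5821, 0.0081, 0.1225]
eef_rot: [-0.119, 0.993, -0.001, -0.001]
contact_force: [-0.3, -0.2, -2.1]
finger_gap: 0.0242
```

Call:
move_arm(
  linear=[
    [0,0,0.5],
    [0,0,1],
    [0,0,1],
  ],
  spin=[0,0,0],
)

```text
clock: 7.25
ee_pos: [0.582, 0.0081, 0.1215]
eef_rot: [-0.119, 0.993, -0.001, -0.001]
contact_force: [0.4, -0.4, -1.8]
finger_gap: 0.024
```

Call:
move_arm(
  linear=[
    [0,0,0.5],
    [0,0,1],
    [0,0,1],
  ],
  spin=[0,0,0],
)

```text
clock: 7.55
ee_pos: [0.582, 0.0079, 0.1212]
eef_rot: [-0.119, 0.993, -0.001, -0.001]
contact_force: [-2.0, -1.3, 4.1]
finger_gap: 0.0241
```

Touchdown (force rose to +4 N). Opening partway, with a finger still beside the dark menu.

Call:
move_arm(
  linear=[
    [0,0,0],
    [0,0,0],
    [0,0,0],
    [0,0,0],
  ],
  spin=[0,0,0,0],
  grip=0.2,
)

```text
clock: 7.95
ee_pos: [0.5822, 0.0079, 0.1211]
eef_rot: [-0.119, 0.993, -0.001, -0.001]
contact_force: [0.2, -0.3, -0.1]
finger_gap: 0.0342
```

Call:
move_arm(
  linear=[
    [0,0,-8],
    [0,0,-25],
    [0,0,-60],
    [0,0,-100],
    [0,0,-140],
    [0,0,-140],
    [0,0,-140],
  ],
  spin=[0,0,0,0,0,0,0],
)

```text
clock: 8.65
ee_pos: [0.5829, 0.0081, 0.2627]
eef_rot: [-0.119, 0.993, -0.001, 0.001]
contact_force: [-0.6, -0.1, -0.1]
finger_gap: 0.0342
```

```bash
python3 -c "
from h import *
go(.63,.2962,.26,92.5)
i=bot.snapshot('scene')[180:420,200:520];cv2.imwrite('pics/s3.png',cv2.resize(i,None,fx=2.5,fy=2.5))"
```

```text
lin [-113.8  268.8    2.1] spin 11.2 yaw 103.7 z 0.2627 t 8.65 tilt [-0.08 -0.15]
```

View pics/s3.png

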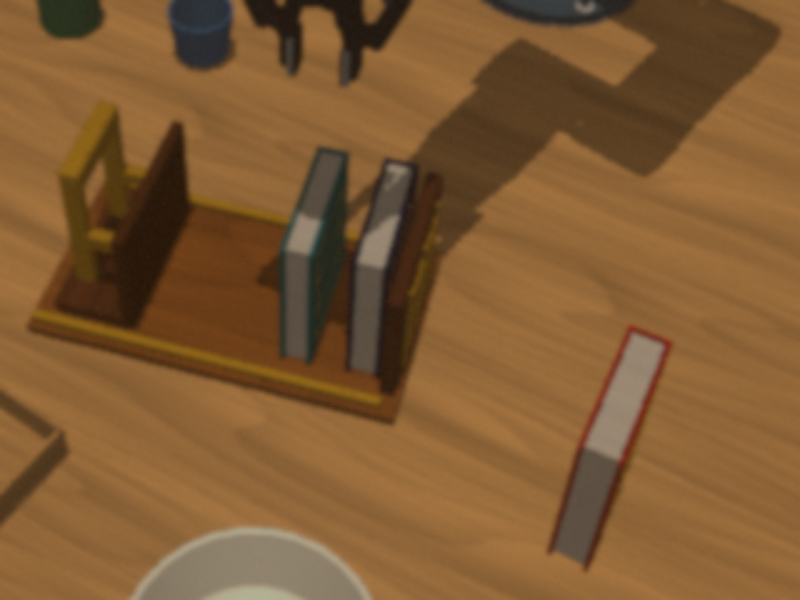

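Scene view: teal stands upright at (315,250) beside the dark menu at (380,265). Red is untouched at (610,445). Going to red.

Call:
move_arm(
  linear=[
    [-8,20,0],
    [-25,60,2],
    [-42,100,2],
    [-59,140,2],
    [-76,180,2],
    [-93,220,2],
    [-108,255,2],
    [-114,269,2],
    [-114,269,2],
    [-114,269,2],
  ],
  spin=[1,3,5,7,9,11,11,11,11,11],
  grip=-1,
)

```text
clock: 9.7
ee_pos: [0.6283, 0.2953, 0.257]
eef_rot: [-0.023, 1.0, -0.002, -0.002]
contact_force: [-0.1, -0.6, 1.0]
finger_gap: 0.0855
```

```bash
python3 -c "
from h import *
go(.63,.2962,.117,92.5)"
```

```text
lin [ -2.4   1.3 140. ] spin 0.2 yaw 92.7 z 0.257 t 9.7 tilt [ 0.27 -0.2 ]
```

Call:
move_arm(
  linear=[
    [-2,1,30],
    [-2,1,70],
    [-2,1,110],
    [-2,1,130],
    [-2,1,140],
    [-2,1,140],
    [-2,1,140],
  ],
  spin=[0,0,0,0,0,0,0],
)

```text
clock: 10.4
ee_pos: [0.6308, 0.2951, 0.1184]
eef_rot: [-0.023, 1.0, -0.002, -0.001]
contact_force: [0.3, -0.4, 1.0]
finger_gap: 0.0855
```

Call:
move_arm(
  linear=[
    [0,0,0],
    [0,0,0],
    [0,0,0],
    [0,0,0],
    [0,0,0],
    [0,0,0],
    [0,0,0],
  ],
  spin=[0,0,0,0,0,0,0],
  grip=1,
)

```text
clock: 11.1
ee_pos: [0.6328, 0.2969, 0.1228]
eef_rot: [-0.023, 1.0, 0.0, 0.002]
contact_force: [-1.9, 1.6, 12.8]
finger_gap: 0.0
```

Call:
move_arm(
  linear=[
    [0,0,-10],
    [0,0,-35],
    [0,0,-70],
    [0,0,-105],
    [0,0,-140],
    [0,0,-170],
    [0,0,-190],
    [0,0,-200],
    [0,0,-200],
    [0,0,-200],
  ],
  spin=[0,0,0,0,0,0,0,0,0,0],
)

```text
clock: 12.1
ee_pos: [0.6314, 0.2967, 0.3214]
eef_rot: [-0.023, 1.0, -0.0, 0.001]
contact_force: [-0.4, 0.4, -0.3]
finger_gap: 0.0003
```

```bash
python3 -c "
from h import *
x,y=rack(0,.015);print(x,y);go(x,y,.315,103.7)"
```

```text
0.5951474278090157 -0.04902676320003531
lin [  51.9 -343.7    6.5] spin -11.1 yaw 92.6 z 0.3214 t 12.1 tilt [-0.1  -0.03]
```

The gripper shut with nothing in it. Looking before doing anything else.

```bash
python3 -c "
from h import *
a=bot.snapshot('scene')[180:420,200:520];b=bot.snapshot('wrist')
cv2.imwrite('pics/m4.png',np.hstack([cv2.resize(a,(400,300)),cv2.resize(b,(400,300))]))
cv2.imwrite('pics/w4.png',b)"
```

```text
(no output)
```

View pics/m4.png

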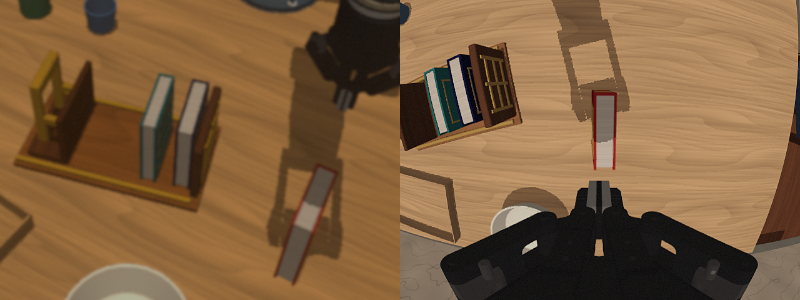

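Red is still standing; the jaws seem to have closed past or above it. I'll measure it from the wrist picture.

```bash
python3 -c "
from h import *
i=cv2.imread('pics/w4.png');c=bot.calibration('wrist');T=c['extrinsics'];print(c['fx'],c['cx'],c['cy'])
for p in [(.689,.315),(.69,.283),(.571,.278),(.57,.309)]:
    q=np.linalg.inv(T)@np.r_[p,.16,1];th=np.arctan2(np.hypot(*q[:2]),q[2]);u=q[:2]/np.hypot(*q[:2])*th*c['fx'];print((u+[c['cx'],c['cy']]).round(1))
cv2.imwrite('pics/w4c.png',cv2.resize(i[120:330,230:430],None,fx=2.8,fy=2.8,interpolation=cv2.INTER_CUBIC))"
```

```text
371.64829954431775 318.0685112184715 240.59853593434272
[333.5 269.3]
[301.1 268.8]
[300.2 146.2]
[334.2 146.7]
```

View pics/w4c.png

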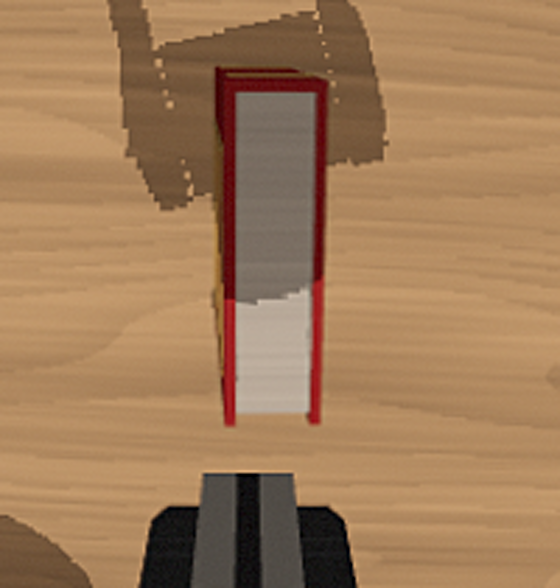

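```bash
cat >> h.py <<'E'
def wpix(uv,z):
    c=bot.calibration("wrist");T=c["extrinsics"];v=np.array(uv,float)-[c["cx"],c["cy"]];r=np.hypot(*v.T);th=r/c["fx"]
    d=np.c_[v/r[:,None]*np.sin(th)[:,None],np.cos(th)]@T[:3,:3].T
    return (T[:3,3]+d*((z-T[2,3])/d[:,2])[:,None])[:,:2]
E
python3 -c "
from h import *
P=wpix([(309.6,149),(346.8,149),(344.3,271.8),(310.4,271.8)],.16);m=P.mean(0);print(P.round(4).tolist(),m)
a=P[2]+P[3]-P[0]-P[1];ang=np.degrees(np.arctan2(a[1],a[0]));print(ang,np.linalg.norm(a)/2)
go(m[0],m[1],.25,90+ang);go(m[0],m[1],.103,90+ang)"
```

```text
[[0.5732, 0.2867], [0.5715, 0.3207], [0.6912, 0.3258], [0.6927, 0.2923]] [0.63216181 0.30637238]
2.576181107850334 0.1197137832133932
lin [-1.5  9.8 70.6] spin 0.0 yaw 92.6 z 0.3206 t 12.2 tilt [-0.01 -0.05]
lin [ -1.4   9.9 217.6] spin 0.0 yaw 92.6 z 0.3206 t 12.2 tilt [-0.01 -0.05]
```

Call:
move_arm(
  linear=[
    [-1,10,0],
    [-1,10,0],
    [-1,10,30],
    [-1,10,60],
    [-1,10,80],
    [-1,10,110],
    [-1,10,145],
    [-1,10,180],
    [-1,10,205],
    [-1,10,217],
    [-1,10,217],
    [-1,10,217],
    [-1,10,217],
  ],
  spin=[0,0,0,0,0,0,0,0,0,0,0,0,0],
  grip=-1,
)

```text
clock: 13.5
ee_pos: [0.6332, 0.307, 0.1057]
eef_rot: [-0.023, 1.0, 0.0, 0.002]
contact_force: [0.5, 0.6, -0.1]
finger_gap: 0.0852
```

Call:
move_arm(
  linear=[
    [0,0,0],
    [0,0,0],
    [0,0,0],
    [0,0,0],
    [0,0,0],
  ],
  spin=[0,0,0,0,0],
  grip=0.1,
)

```text
clock: 14.0
ee_pos: [0.6332, 0.3069, 0.1058]
eef_rot: [-0.023, 1.0, 0.0, 0.002]
contact_force: [0.9, 0.1, 0.3]
finger_gap: 0.0389
```

Call:
move_arm(
  linear=[
    [0,0,0],
    [0,0,0],
    [0,0,0],
    [0,0,0],
  ],
  spin=[0,0,0,0],
  grip=0.3,
)

```text
clock: 14.4
ee_pos: [0.6336, 0.3068, 0.1061]
eef_rot: [-0.023, 1.0, -0.0, 0.002]
contact_force: [0.8, -0.2, 1.7]
finger_gap: 0.0324
```

Now in contact with the menu at a 32 mm reading. Applying full grip, then a small lift to test it.

Call:
move_arm(
  linear=[
    [0,0,0],
    [0,0,0],
    [0,0,0],
    [0,0,0],
  ],
  spin=[0,0,0,0],
  grip=1,
)

```text
clock: 14.8
ee_pos: [0.6336, 0.3068, 0.1061]
eef_rot: [-0.023, 1.0, -0.0, 0.002]
contact_force: [0.4, -0.2, 2.1]
finger_gap: 0.0326
```

Call:
move_arm(
  linear=[
    [0,0,-5],
    [0,0,-15],
    [0,0,-15],
  ],
  spin=[0,0,0],
)

```text
clock: 15.1
ee_pos: [0.6342, 0.3073, 0.1223]
eef_rot: [-0.023, 1.0, 0.0, 0.003]
contact_force: [0.4, -0.9, -2.1]
finger_gap: 0.0328
```

Call:
move_arm(
  linear=[
    [0,0,-10],
    [0,0,-35],
    [0,0,-70],
    [0,0,-105],
    [0,0,-140],
    [0,0,-170],
    [0,0,-183],
    [0,0,-183],
    [0,0,-183],
  ],
  spin=[0,0,0,0,0,0,0,0,0],
)

```text
clock: 16.0
ee_pos: [0.632, 0.3069, 0.3037]
eef_rot: [-0.023, 1.0, 0.0, 0.002]
contact_force: [-0.4, 0.3, -3.5]
finger_gap: 0.0325
```

```bash
python3 -c "
from h import *
x,y=rack(0,0);go(x,y,.305,103.7);print(bot.read_state()['finger_gap'])"
```

```text
lin [  50.1 -368.6   -1.5] spin -11.1 yaw 92.6 z 0.3037 t 16.0 tilt [-0.23  0.  ]
0.03252181397046586
```

Call:
move_arm(
  linear=[
    [1,-10,-1],
    [5,-35,-1],
    [10,-70,-1],
    [15,-105,-1],
    [20,-140,-1],
    [25,-175,-1],
    [30,-210,-1],
    [35,-245,-1],
    [40,-280,-1],
    [45,-315,-1],
    [48,-348,-1],
    [50,-362,-1],
    [50,-369,-1],
    [50,-369,-1],
    [50,-369,-1],
    [50,-369,-1],
  ],
  spin=[0,-1,-2,-3,-4,-5,-6,-7,-8,-9,-10,-11,-11,-11,-11,-11],
)

```text
clock: 17.6
ee_pos: [0.5986, -0.0628, 0.3041]
eef_rot: [-0.119, 0.993, 0.0, 0.002]
contact_force: [1.1, 1.3, -2.2]
finger_gap: 0.0321
```

```bash
python3 -c "
from h import *
x,y=rack(0,0);go(x,y,.125,103.7)
a=bot.snapshot('scene')[180:420,200:520];b=bot.snapshot('wrist')
cv2.imwrite('pics/m5.png',np.hstack([cv2.resize(a,(400,300)),cv2.resize(b,(400,300))]))"
```

```text
lin [  0.7  -0.8 179.1] spin -0.0 yaw 103.7 z 0.3041 t 17.6 tilt [-0.19  0.  ]
```

View pics/m5.png

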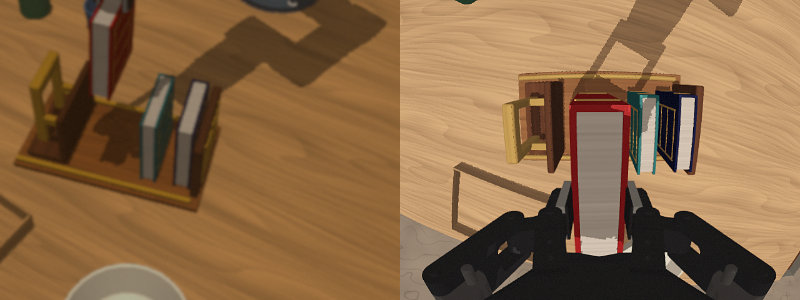

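Red is held straight between the stop and teal, and both standing menus are upright. Lowering.

Call:
move_arm(
  linear=[
    [1,-1,15],
    [1,-1,45],
    [1,-1,80],
    [1,-1,115],
    [1,-1,145],
    [1,-1,165],
    [1,-1,177],
    [1,-1,182],
    [1,-1,182],
  ],
  spin=[0,0,0,0,0,0,0,0,0],
)

```text
clock: 18.6
ee_pos: [0.599, -0.0638, 0.1225]
eef_rot: [-0.119, 0.993, -0.0, 0.002]
contact_force: [-0.6, 0.0, -2.9]
finger_gap: 0.0324
```

Call:
move_arm(
  linear=[
    [0,0,1],
    [0,0,2],
    [0,0,2],
  ],
  spin=[0,0,0],
)

```text
clock: 18.9
ee_pos: [0.5996, -0.064, 0.1213]
eef_rot: [-0.119, 0.993, -0.0, 0.003]
contact_force: [0.0, -0.5, -3.2]
finger_gap: 0.0327
```

Call:
move_arm(
  linear=[
    [0,0,0.5],
    [0,0,1],
    [0,0,1],
  ],
  spin=[0,0,0],
)

```text
clock: 19.2
ee_pos: [0.5996, -0.064, 0.1204]
eef_rot: [-0.119, 0.993, -0.0, 0.003]
contact_force: [-0.6, -0.8, -3.0]
finger_gap: 0.0326
```

Call:
move_arm(
  linear=[
    [0,0,1],
    [0,0,1.5],
    [0,0,1.5],
  ],
  spin=[0,0,0],
)

```text
clock: 19.5
ee_pos: [0.5995, -0.064, 0.1188]
eef_rot: [-0.119, 0.993, -0.0, 0.003]
contact_force: [-1.3, -0.0, -2.1]
finger_gap: 0.0328
```

Call:
move_arm(
  linear=[
    [0,0,0.5],
    [0,0,1],
    [0,0,1],
  ],
  spin=[0,0,0],
)

```text
clock: 19.8
ee_pos: [0.5997, -0.064, 0.1181]
eef_rot: [-0.119, 0.993, -0.0, 0.003]
contact_force: [-0.1, -0.1, -1.0]
finger_gap: 0.0327
```

Call:
move_arm(
  linear=[
    [0,0,0.5],
    [0,0,1],
    [0,0,1],
  ],
  spin=[0,0,0],
)

```text
clock: 20.1
ee_pos: [0.6, -0.0641, 0.118]
eef_rot: [-0.119, 0.993, -0.001, 0.003]
contact_force: [-0.9, -0.2, 4.6]
finger_gap: 0.0325
```

Touchdown. Releasing partway, then lifting off.

Call:
move_arm(
  linear=[
    [0,0,0],
    [0,0,0],
    [0,0,0],
    [0,0,0],
  ],
  spin=[0,0,0,0],
  grip=-0.05,
)

```text
clock: 20.5
ee_pos: [0.6002, -0.0642, 0.1179]
eef_rot: [-0.119, 0.993, -0.001, 0.003]
contact_force: [0.4, -0.9, -0.7]
finger_gap: 0.0451
```

Call:
move_arm(
  linear=[
    [0,0,-8],
    [0,0,-25],
    [0,0,-60],
    [0,0,-100],
    [0,0,-140],
    [0,0,-150],
    [0,0,-150],
    [0,0,-150],
  ],
  spin=[0,0,0,0,0,0,0,0],
)

```text
clock: 21.3
ee_pos: [0.5982, -0.0638, 0.2669]
eef_rot: [-0.119, 0.993, -0.0, 0.002]
contact_force: [-0.2, -0.1, -0.9]
finger_gap: 0.0448
```

```bash
python3 -c "
from h import *
x,y=rack(0,-.19);print(x,y);go(x,y,.265,103.7)
i=bot.snapshot('wrist');cv2.imwrite('pics/w6.png',i)
c=bot.calibration('wrist');T=c['extrinsics']
for p in [(.672,-.174),(.677,-.191),(.584,-.208),(.579,-.191)]:
    q=np.linalg.inv(T)@np.r_[p,.172,1];th=np.arctan2(np.hypot(*q[:2]),q[2]);u=q[:2]/np.hypot(*q[:2])*th*c['fx'];print((u+[c['cx'],c['cy']]).round(1))"
```

```text
0.6436992477524676 -0.24819433279955277
lin [  -0.5 -189.9    2.1] spin 0.0 yaw 103.7 z 0.2669 t 21.3 tilt [-0.27 -0.06]
[171.  281.4]
[152.9 281.6]
[145.9 171.9]
[165.5 169.7]
```

View pics/w6.png

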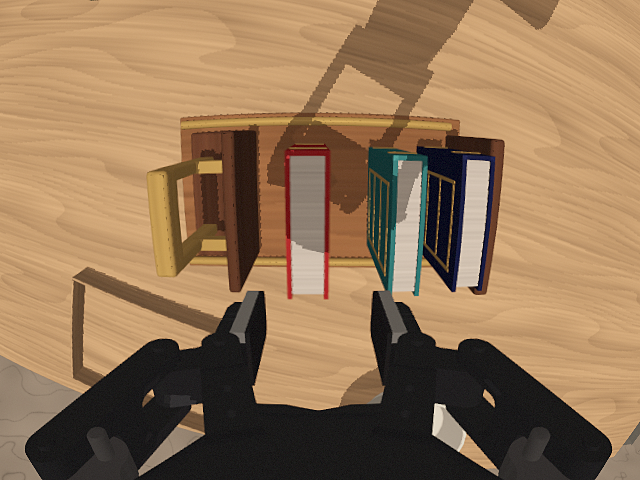

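All three menus are upright. The handle bar's top corners are at (148,172), (166,170), (177,275) and (157,276).

```bash
python3 -c "
from h import *
P=wpix([(148,172),(166,170),(177,275),(157,276)],.172);m=P.mean(0);print(P.round(3).tolist(),m)
a=np.radians(YAW);r=lambda p:np.c_[(p-O)@[np.cos(a),np.sin(a)],(p-O)@[-np.sin(a),np.cos(a)]]
print(r(P).round(3).tolist(),r(m[None]))
x,y=rack(r(m[None])[0,0]*0,r(m[None])[0,1]-.055);go(x,y,.25,103.7);go(x,y,.150,103.7)
D=wpix([(427,158),(419,294),(397,294),(400,160)],.162);print('teal',r(D).round(3).tolist())
D=wpix([(287,152),(329,150),(328,298),(290,298)],.172);print('red',r(D).round(3).tolist())"
```

```text
[[0.584, -0.206], [0.579, -0.191], [0.665, -0.169], [0.671, -0.187]] [ 0.62450247 -0.18831494]
[[-0.048, -0.135], [-0.049, -0.119], [0.039, -0.118], [0.04, -0.137]] [[-0.00446889 -0.1272777 ]]
lin [  -0.8 -182.4   16.1] spin 0.0 yaw 103.7 z 0.2661 t 21.35 tilt [-0.19 -0.01]
lin [  -0.5 -182.3  116.1] spin 0.0 yaw 103.7 z 0.2661 t 21.35 tilt [-0.19 -0.01]
teal [[-0.056, 0.086], [0.06, 0.089], [0.06, 0.069], [-0.054, 0.064]]
red [[-0.06, -0.022], [-0.061, 0.009], [0.058, 0.009], [0.058, -0.022]]
```

Call:
move_arm(
  linear=[
    [0,-40,0],
    [0,-80,0],
    [0,-120,0],
    [0,-160,0],
    [0,-182,0],
    [0,-182,30],
    [0,-182,65],
    [0,-182,100],
    [0,-182,116],
    [0,-182,116],
    [0,-182,116],
  ],
  spin=[0,0,0,0,0,0,0,0,0,0,0],
  grip=1,
)

```text
clock: 22.45
ee_pos: [0.6407, -0.2402, 0.1487]
eef_rot: [-0.119, 0.993, 0.001, 0.001]
contact_force: [-0.1, -0.7, 0.0]
finger_gap: 0.0
```

Call:
move_arm(
  linear=[
    [0,8,0],
    [0,16,0],
    [0,22,0],
    [0,26,0],
    [0,30,0],
    [0,34,0],
    [0,38,0],
    [0,42,0],
    [0,46,0],
    [0,50,0],
  ],
  spin=[0,0,0,0,0,0,0,0,0,0],
)

```text
clock: 23.45
ee_pos: [0.6288, -0.1913, 0.1487]
eef_rot: [-0.119, 0.993, 0.001, 0.001]
contact_force: [1.1, 0.5, -0.7]
finger_gap: -0.0001
```

```bash
python3 -c "
from h import *
print(bot.read_state()['contact_force'])
a=bot.snapshot('scene')[200:380,200:440];b=bot.snapshot('wrist')[120:420,60:460]
cv2.imwrite('pics/m7.png',np.hstack([cv2.resize(a,(400,300)),b]))"
```

```text
[ 1.0706138   0.54734853 -0.68788699]
```

View pics/m7.png

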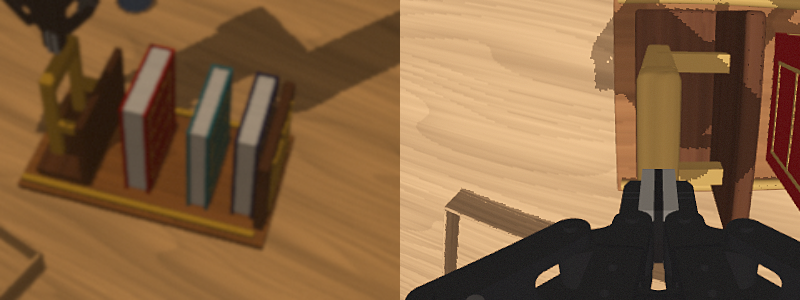

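The stop hasn't moved, and the fingertips are above the bar. This fits the earlier miss on red: when shut, the real tips sit about 37 mm above the reported TCP. Backing off, going lower, and pushing with force checks.

Call:
move_arm(
  linear=[
    [0,-25,-4],
    [0,-50,-4],
    [0,-52,-4],
    [0,-52,15],
    [0,-52,33],
    [0,-52,33],
    [0,-52,33],
  ],
  spin=[0,0,0,0,0,0,0],
)

```text
clock: 24.25
ee_pos: [0.6407, -0.2408, 0.1154]
eef_rot: [-0.12, 0.993, 0.002, -0.0]
contact_force: [0.5, 0.3, 1.0]
finger_gap: 0.0001
```

Call:
move_arm(
  linear=[
    [0,8,0],
    [0,16,0],
    [0,22,0],
    [0,26,0],
    [0,30,0],
    [0,34,0],
    [0,38,0],
    [0,42,0],
  ],
  spin=[0,0,0,0,0,0,0,0],
)

```text
clock: 25.05
ee_pos: [0.6312, -0.2004, 0.116]
eef_rot: [-0.119, 0.993, 0.001, 0.001]
contact_force: [0.2, -1.8, 2.2]
finger_gap: 0.0002
```

2 N resistance, so the stop is moving. Continuing.

Call:
move_arm(
  linear=[
    [0,4,0],
    [0,8,0],
    [0,12,0],
    [0,16,0],
    [0,20,0],
    [0,24,0],
    [0,28,0],
    [0,32,0],
    [0,36,0],
    [0,40,0],
  ],
  spin=[0,0,0,0,0,0,0,0,0,0],
)

```text
clock: 26.05
ee_pos: [0.6221, -0.1617, 0.116]
eef_rot: [-0.119, 0.993, 0.001, 0.001]
contact_force: [2.9, -4.0, -0.0]
finger_gap: 0.0
```

Call:
move_arm(
  linear=[
    [0,3,0],
    [0,6,0],
    [0,9,0],
    [0,12,0],
    [0,15,0],
    [0,18,0],
    [0,21,0],
    [0,24,0],
    [0,27,0],
    [0,30,0],
  ],
  spin=[0,0,0,0,0,0,0,0,0,0],
)

```text
clock: 27.05
ee_pos: [0.6151, -0.1323, 0.116]
eef_rot: [-0.119, 0.993, 0.001, 0.001]
contact_force: [3.5, -3.8, -1.5]
finger_gap: -0.0
```

```bash
python3 -c "
from h import *
s=bot.read_state();p=s['ee_pos'][:2]-O;a=np.radians(YAW);print('rack',p@[np.cos(a),np.sin(a)],p@[-np.sin(a),np.cos(a)],s['contact_force'])
a=bot.snapshot('scene')[200:380,200:440];b=bot.snapshot('wrist')[120:420,60:460]
cv2.imwrite('pics/m8.png',np.hstack([cv2.resize(a,(400,300)),b]))"
```

```text
rack -0.0003067073831503703 -0.07066897969877615 [ 3.46034568 -3.75994669 -1.52740969]
```

View pics/m8.png

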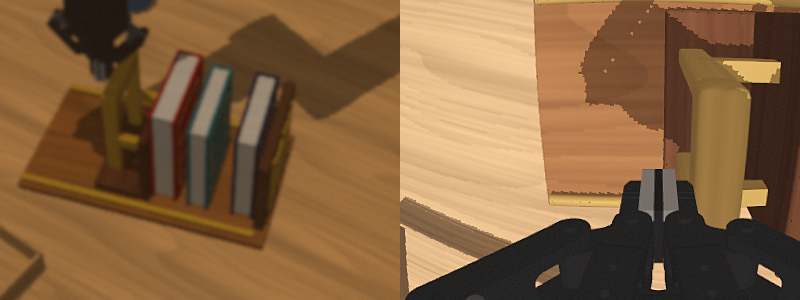

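The stop is pushing red along upright (145-200, 60-200), close behind teal, with dark still at the wall. That was picture 12, so from here I go by force and numbers.

Call:
move_arm(
  linear=[
    [0,3,0],
    [0,6,0],
    [0,9,0],
    [0,12,0],
    [0,15,0],
    [0,18,0],
    [0,21,0],
    [0,24,0],
  ],
  spin=[0,0,0,0,0,0,0,0],
)

```text
clock: 27.95
ee_pos: [0.6093, -0.1091, 0.1162]
eef_rot: [-0.12, 0.993, 0.0, 0.001]
contact_force: [3.3, -5.4, -2.2]
finger_gap: -0.0001
```

Call:
move_arm(
  linear=[
    [0,2,0],
    [0,4,0],
    [0,6,0],
    [0,8,0],
    [0,10,0],
    [0,12,0],
  ],
  spin=[0,0,0,0,0,0],
)

```text
clock: 28.55
ee_pos: [0.6068, -0.0982, 0.1162]
eef_rot: [-0.12, 0.993, -0.001, 0.001]
contact_force: [3.4, -6.2, -2.2]
finger_gap: 0.0002
```

Call:
move_arm(
  linear=[
    [0,1.5,0],
    [0,3,0],
    [0,4.5,0],
    [0,6,0],
    [0,6,0],
  ],
  spin=[0,0,0,0,0],
)

```text
clock: 29.05
ee_pos: [0.6056, -0.0928, 0.1162]
eef_rot: [-0.12, 0.993, -0.001, 0.002]
contact_force: [3.0, -3.6, -2.3]
finger_gap: 0.0001
```

Call:
move_arm(
  linear=[
    [0,1,0],
    [0,2,0],
    [0,3,0],
    [0,4,0],
    [0,4,0],
  ],
  spin=[0,0,0,0,0],
)

```text
clock: 29.55
ee_pos: [0.6049, -0.0898, 0.1162]
eef_rot: [-0.12, 0.993, -0.002, 0.002]
contact_force: [3.5, -5.9, -2.2]
finger_gap: -0.0001
```

Call:
move_arm(
  linear=[
    [0,1,0],
    [0,2,0],
    [0,3,0],
    [0,3,0],
  ],
  spin=[0,0,0,0],
)

```text
clock: 29.95
ee_pos: [0.6045, -0.0883, 0.1163]
eef_rot: [-0.12, 0.993, -0.003, 0.002]
contact_force: [3.6, -7.3, -3.5]
finger_gap: -0.0002
```

Call:
move_arm(
  linear=[
    [0,1,0],
    [0,2,0],
    [0,3,0],
    [0,4,0],
    [0,4,0],
  ],
  spin=[0,0,0,0,0],
)

```text
clock: 30.45
ee_pos: [0.604, -0.0861, 0.1163]
eef_rot: [-0.121, 0.993, -0.005, 0.002]
contact_force: [3.4, -6.7, -3.3]
finger_gap: -0.0002
```

Call:
move_arm(
  linear=[
    [0,1,0],
    [0,2,0],
    [0,3,0],
    [0,4,0],
    [0,4,0],
  ],
  spin=[0,0,0,0,0],
)

```text
clock: 30.95
ee_pos: [0.6042, -0.0863, 0.1164]
eef_rot: [-0.121, 0.993, -0.009, 0.003]
contact_force: [3.7, -12.8, -4.6]
finger_gap: -0.0002
```

Call:
move_arm(
  linear=[
    [0,1.5,0],
    [0,3,0],
    [0,4.5,0],
    [0,6,0],
    [0,6,0],
  ],
  spin=[0,0,0,0,0],
)

```text
clock: 31.45
ee_pos: [0.6044, -0.0868, 0.1166]
eef_rot: [-0.122, 0.992, -0.014, 0.004]
contact_force: [3.7, -17.8, -6.0]
finger_gap: 0.0002
```

```bash
python3 -c "
from h import *
s=bot.read_state();p=s['ee_pos'][:2]-O;a=np.radians(YAW);print('rack',p@[np.cos(a),np.sin(a)],p@[-np.sin(a),np.cos(a)],s['contact_force'],s['joints'].round(3));go(.6,0,.1163,103.7)"
```

```text
rack 5.171761621819288e-05 -0.02388704659659813 [  3.67550539 -17.83262636  -6.0488055 ] [-0.313  0.594  1.553 -0.027  0.975 -2.114]
lin [-16.8  85.2  -2.1] spin 0.4 yaw 104.1 z 0.1166 t 31.45 tilt [-0.26 -1.69]
```

Stalled at 18 N, more than the roughly 14 N needed to shift the menus, and at the expected position, so it should be snug. Backing off, raising, and checking by numbers.

Call:
move_arm(
  linear=[
    [0,-8,0],
    [0,-25,0],
    [0,-45,0],
    [0,-60,0],
    [0,-60,-40],
    [0,-60,-85],
    [0,-90,-130],
    [0,-130,-150],
    [0,-170,-150],
    [0,-210,-150],
    [0,-210,-150],
    [0,-210,-150],
  ],
  spin=[0,0,0,0,0,0,0,0,0,0,0,0],
)

```text
clock: 32.65
ee_pos: [0.6529, -0.2874, 0.2719]
eef_rot: [-0.121, 0.993, -0.013, 0.003]
contact_force: [-0.9, 0.6, 0.6]
finger_gap: 0.0001
```

```bash
python3 - <<'E'
from h import *
i=bot.snapshot('top');cv2.imwrite('pics/top9.png',i);c=bot.calibration('top');Ti=np.linalg.inv(c['extrinsics'])
def proj(x,y,z):
    q=Ti@np.r_[rack(x,y),z,1];return q[0]/q[2]*c['fx']+c['cx'],q[1]/q[2]*c['fy']+c['cy']
for z in(.162,.172):
  for x in(-.05,0.,.05):
    m=np.array([proj(x,y,z) for y in np.arange(-.03,.17,.003)],np.float32)
    v=cv2.remap(i,m[None,:,0],m[None,:,1],cv2.INTER_LINEAR)[0]
    print(z,x,[(int(round(y*1000)),*map(int,b)) for y,b in zip(np.arange(-.03,.17,.003),v)] if x==0 and z==.162 else '')
    print('  ',''.join('W' if min(b)>120 else 'R' if b[2]>80 and b[1]<40 else 'T' if b[0]>60 and b[1]>60 and b[2]<50 else 'N' if b[0]>b[2]+15 else 'Y' if b[2]>110 and b[1]>80 and b[0]<80 else '.' for b in v.astype(int)))
for n in('tin','cup'):pass
j=cv2.imread('pics/top0.png');d=cv2.absdiff(i,j)[270:330,390:500].max(2);print('tin/cup diff',(d>25).sum())
E
```

```text
0.162 -0.05 
   YYYYYYY........YYY..Y.....Y...R.WWWWWWWW.RNWWWWWW..................
0.162 0.0 [(-30, 55, 99, 158), (-27, 54, 98, 157), (-24, 56, 100, 160), (-21, 55, 99, 160), (-18, 53, 97, 158), (-15, 55, 99, 159), (-12, 57, 99, 161), (-9, 38, 75, 109), (-6, 74, 168, 221), (-3, 75, 168, 223), (0, 75, 169, 223), (3, 80, 176, 228), (6, 79, 174, 226), (9, 62, 135, 181), (12, 30, 55, 82), (15, 25, 36, 61), (18, 23, 37, 62), (21, 31, 50, 84), (24, 30, 51, 87), (27, 28, 46, 78), (30, 28, 47, 83), (33, 26, 46, 78), (36, 27, 43, 74), (39, 20, 38, 68), (42, 30, 48, 77), (45, 32, 51, 86), (48, 33, 50, 81), (51, 37, 57, 93), (54, 34, 56, 93), (57, 38, 75, 112), (60, 42, 52, 190), (63, 63, 68, 172), (66, 192, 222, 227), (69, 185, 213, 224), (72, 186, 214, 226), (75, 185, 213, 225), (78, 185, 213, 225), (81, 185, 214, 225), (84, 186, 213, 225), (87, 189, 219, 226), (90, 89, 99, 204), (93, 63, 66, 154), (96, 121, 128, 66), (99, 188, 217, 236), (102, 185, 213, 226), (105, 185, 212, 225), (108, 186, 212, 225), (111, 184, 212, 224), (114, 188, 216, 230), (117, 143, 159, 126), (120, 125, 130, 51), (123, 74, 39, 38), (126, 126, 129, 136), (129, 191, 220, 233), (132, 189, 217, 227), (135, 188, 217, 228), (138, 189, 217, 228), (141, 188, 216, 228), (144, 193, 223, 234), (147, 134, 135, 144), (150, 66, 40, 43), (153, 41, 57, 90), (156, 39, 63, 105), (159, 35, 58, 101), (162, 39, 60, 96), (165, 66, 90, 111), (168, 59, 57, 49)]
   YYYYYYY.YYY.YY..................WWWWWWWW..NWWWWWWWNNWWWWWWWWN....Y.
0.162 0.05 
   YYYYYYYYYYYYY.YYYYYYYYYYYY....R.WWWWWWWW..NWWWWWWNTNWWWWWWW.N......
0.172 -0.05 
   YYYYYYYY.......YYYYYYYYYYYY...R.WWWWWWWW..NWWWWWW.................N
0.172 0.0 
   YYYYYYY.YYY.YY.................YWWWWWWWWY.NWWWWWWNTNWWWWWWW........
0.172 0.05 
   YYYYYYYYYYYYYYYYYYYYYYYYYY....RWWWWWWWWWR.NWWWWWWNTNWWWWWWWN....Y..
tin/cup diff 5964
```

Profile along the rack at x=0: red 58–94, teal 94–120, dark 121–150, wall from 150 — contiguous. I still need to check the shaded part at x=-50 and the bystanders, using the scene camera as well. I'll raise the arm clear first.

Call:
move_arm(
  linear=[
    [0,0,-40],
    [30,-40,-80],
    [60,-80,-100],
    [60,-120,-100],
    [60,-160,-100],
    [60,-160,-100],
    [60,-160,-100],
  ],
  spin=[0,0,0,0,0,0,0],
)

```text
clock: 33.4
ee_pos: [0.6322, -0.4526, 0.3744]
eef_rot: [-0.122, 0.992, -0.012, 0.003]
contact_force: [-0.3, -0.3, -1.2]
finger_gap: -0.0001
```

```bash
python3 - <<'E'
from h import *
i=bot.snapshot('top');c=bot.calibration('top');Ti=np.linalg.inv(c['extrinsics'])
for x in(-.055,-.05,-.03,.05):
    ys=np.arange(.05,.165,.005);q=[Ti@np.r_[rack(x,y),.162,1] for y in ys]
    m=np.array([(p[0]/p[2]*c['fx']+c['cx'],p[1]/p[2]*c['fy']+c['cy']) for p in q],np.float32)
    v=cv2.remap(i,m[None,:,0],m[None,:,1],cv2.INTER_LINEAR)[0];print(x,[(int(y*1000+.5),*map(int,b)) for y,b in zip(ys,v)])
s=bot.snapshot('scene');cv2.imwrite('pics/scene9.png',s);cv2.imwrite('pics/top10.png',i);s0=cv2.imread('pics/scene0.png');j=cv2.imread('pics/top0.png')
for n,a,b,bx in(('tin scene',s,s0,(145,200,205,245)),('cup scene',s,s0,(170,212,262,300)),('tin top',i,j,(275,312,450,498)),('cup top',i,j,(288,322,393,430))):
    A,B=[z[bx[0]:bx[1],bx[2]:bx[3]] for z in(a,b)];r=cv2.matchTemplate(a[bx[0]-8:bx[1]+8,bx[2]-8:bx[3]+8],B,cv2.TM_CCOEFF_NORMED);_,mv,_,ml=cv2.minMaxLoc(r)
    print(n,'best',round(mv,3),'shift',ml[0]-8,ml[1]-8)
E
```

```text
-0.055 [(50, 42, 48, 56), (55, 32, 51, 84), (60, 41, 47, 166), (65, 80, 88, 200), (70, 82, 92, 200), (75, 54, 60, 171), (80, 89, 100, 196), (85, 70, 77, 179), (90, 74, 82, 197), (95, 116, 122, 91), (100, 123, 132, 73), (105, 119, 126, 62), (110, 125, 134, 78), (115, 120, 128, 67), (120, 142, 151, 63), (125, 76, 50, 49), (130, 155, 170, 183), (135, 161, 183, 199), (140, 156, 172, 185), (145, 165, 189, 206), (150, 74, 43, 41), (155, 34, 57, 99), (160, 33, 56, 94)]
-0.05 [(50, 30, 49, 84), (55, 32, 55, 91), (60, 29, 32, 134), (65, 175, 201, 223), (70, 181, 208, 221), (75, 183, 210, 222), (80, 182, 208, 221), (85, 184, 211, 222), (90, 82, 91, 191), (95, 115, 121, 63), (100, 175, 201, 219), (105, 177, 203, 223), (110, 174, 200, 215), (115, 172, 197, 213), (120, 115, 115, 48), (125, 109, 97, 101), (130, 175, 204, 220), (135, 175, 201, 217), (140, 176, 203, 218), (145, 180, 208, 225), (150, 78, 41, 34), (155, 36, 58, 99), (160, 32, 55, 95)]
-0.03 [(50, 29, 47, 81), (55, 33, 53, 89), (60, 56, 91, 214), (65, 180, 208, 218), (70, 175, 202, 216), (75, 176, 202, 217), (80, 175, 201, 217), (85, 1
[... 230 characters left out ...]
0, 176, 202, 218), (145, 184, 211, 229), (150, 72, 40, 34), (155, 35, 58, 99), (160, 36, 57, 96)]
0.05 [(50, 28, 46, 81), (55, 34, 53, 86), (60, 27, 25, 144), (65, 186, 212, 221), (70, 178, 204, 219), (75, 177, 203, 219), (80, 176, 203, 219), (85, 179, 207, 220), (90, 56, 60, 192), (95, 109, 114, 43), (100, 178, 205, 222), (105, 176, 201, 218), (110, 178, 203, 219), (115, 169, 195, 205), (120, 110, 109, 44), (125, 116, 111, 118), (130, 178, 204, 219), (135, 177, 203, 218), (140, 177, 203, 219), (145, 180, 207, 224), (150, 59, 35, 38), (155, 35, 58, 99), (160, 32, 53, 91)]
tin scene best 0.999 shift 0 0
cup scene best 0.862 shift 0 0
tin top best 0.271 shift 8 8
cup top best -0.032 shift -8 8
```

Profiles at x = -50, -30 and +50 agree: straight and contiguous, with the stop behind red. In the scene camera the tin and cup show no shift; in the top view the arm hides them. Handing in.

```bash
python3 -c "
from plant import bot
print(bot.hand_in())"
```

```text
the job is handed in; nothing more can be done
None
```

The job is done and handed in at about 33.5 s. Teal and red were each lowered into the rack until they touched down, then released. The end stop was then pushed from behind its handle until all three menus were held against the fixed wall.

**Last checks that passed**
- **Snug:** the stop stalled at about 18 N, more than the roughly 14 N needed to slide the menus.
- **Straight and in order:** the top view shows red at rack y 58–94 mm, teal 94–120 and dark 121–150, with the wall at 150. There were no gaps, and it read the same at x = -50, -30 and +50 mm.
- **Tin and cup:** the scene camera shows no shift in either. The cup matched less well (0.86, against 0.999 for the tin), probably because of the arm's shadow.

**What failed or disagreed**
- **First grasp of red missed:** the jaws closed at its top edge and moved it about 10 mm on the counter, still upright. I measured it again and gripped deeper.
- **First push on the handle missed:** the fingers passed over the bar. When shut, the real fingertips seem to be about 37 mm above the reported TCP, so I lowered the hand and repeated the push.
- **Hand tilt:** the hand tilted about 1.7° at the final stall.
- **Top view of tin and cup:** this check gave no result because the arm hid them.
- **Final look:** I had used all 12 pictures, so the finished rack was checked only by numbers and not viewed.

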